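# Hold a rim lock's bolt drawn back with its key

## Task

Take the key with the square, windowed bow out of the wooden stand and push it into the keyhole of the lock, bit first, easing it past the two sticky pins until its collar rests on the lock's top plate. Then turn it a quarter turn clockwise (seen from above) against the spring to draw the bolt in, and finish while still gripping the key and holding it turned; the T-handled key does not fit and stays in the stand.

Things in the scene. Friction and masses are not known exactly. Their poses are not given: they have to be found in the camera images.
- key: The right key: 78 mm long, 60 to 130 g. Origin: tip of the bit, on the stem's axis; z up the stem to the bow; bit and bow flat in y-z, alike after half a turn about z. Double bit 20 mm wide (y), 6 thick (x), 12 high, lower 6 tapered; round collar 18 mm across at z = 34 to 38; square windowed bow z = 38 to 78, 34 wide (y), 10 thick (x). Stands upright, bit down, in one slot of the stand.
- key_grip (a point): Middle of the bow's flat faces, on the key's axis 62 mm above its tip: grip here from above, fingers closing along the key's x (fingertips then just clear the collar). In the stand the collar rests on the stand's top and the bow is free.
- tee_key: The wrong key, also steel: a round T-handle bar 56 mm long and 13 mm thick instead of the square bow, 73 mm long over all; origin at its tip, same axes; its bit is 27 mm wide, too wide for the keyhole. It stands in the other slot of the stand and must stay there.
- stand: Block of wood fixed on the bench, 60 (x) x 150 (y) x 50 mm high, origin at the middle of its underside; two slots in its top, at y = +36 and -36 mm, each 9.5 mm (x) by 29 mm (y) and 40 mm deep. Which key is in which slot changes.
- lock: Grey steel rim lock, 110 (x) x 80 (y) x 42 mm high, on a plywood board 150 x 110 x 18 mm fixed on the bench; origin in the middle of the board's underside, z up; top plate 60 mm above the bench, keyhole in its middle. A steel bolt sticks out of its -x end (toward the robot) and is drawn in as the key turns.
- keyhole (a point): Centre of the keyhole, on the top plate's upper face; axes as the lock's. Slot 8.5 mm (x) by 24 mm (y), plate 6 mm thick. The key enters with its y along this y, either way round. Two sprung sticky pins, 6 to 15 mm down, press on the bit: pushing past takes up to about 15 N, a little rocking helps. Home when the collar meets the plate (tip 34 mm down); only there can the bit turn.
- plug (a joint): Turn of the lock's plug, which the bit engages, about the keyhole's axis: 0 at rest (in line with the keyhole), grows clockwise seen from above to its stop at 1.571 rad. A spring (0.04 N m at 0 to 0.12 N m at the stop) turns it back when let go. The bit has about 0.15 rad of play in the plug.
Mind the look-alikes: they are no part of the job. Leave any purple look-alike of the lock alone.

How it is judged:
On the way:
1. the square-bowed key is pushed fully home in the keyhole, not yet turned (z of key in the frame of keyhole below -0.03 m and horizontal distance between key and keyhole below 0.006 m and angle between the z axis of key and the z axis of lock, either way round below 0.15 rad and value of joint plug below 0.4 rad), for 0.1 s.
At the end, for the whole second after the job is handed in: The key is home in the keyhole (tip at least 28 mm below the top plate, within 6 mm of the keyhole's axis, tilted less than 0.15 rad), the lock's plug is turned clockwise by more than 1.2 rad, and the fingers still hold the key, all through the last second (value of joint plug above 1.2 rad and z of key in the frame of keyhole below -0.028 m and horizontal distance between key and keyhole below 0.006 m and angle between the z axis of key and the z axis of lock, either way round below 0.15 rad and contact force between the fingers and key above 1 N); the arm keeps its last pose, push and grip.
It fails at once if the T-handled key is moved from its slot in the stand (distance of tee_key from where it was at the start of the episode above 0.02 m).
It also fails if it takes over 51 s, if anything falls off the work surface, if the arm or the gripper's body presses on something with over 40 N, if the wrist force passes 120 N, or if a joint passes its speed limit or range.

## Robot

A 7-joint arm with a two-finger parallel gripper is mounted at the origin on a cart in front of the work surface, level with it; the furniture and walls round the work are solid. World frame = base frame: x ahead of the robot, y to its left, z up, the work surface at z = 0. Lengths are in m, angles in rad, forces in N, time in s.
With the tool pointing down it reaches from about 0.4 to 0.9 m from the base axis. Payload 5.5 kg.
Tool frame: the origin (TCP) lies midway between the tips of the shut fingers; the grasp point (between the pads) lies 19 mm behind it; x points along the fingers, z is the direction in which the jaws open and shut, and the axes are right-handed (so a half turn about x gives the same grasp; the last joint's range is limited). The gripper opens to 85 mm and grips with 20 to 120 N. Pads are 22 mm wide; open, the fingers measure 114 mm over their backs; the gripper's body (76 mm by 85 mm) begins 54 mm behind the grasp point. The pads swing forward as they close: fully open they stand 13 mm farther back than shut.
Start: joints at [-1.062, 0.501, -0.427, 1.55, 0.221, 1.138, -0.21], TCP at [0.158, 0.63, 0.231] pointing down, gripper open.
Joint ranges: [-2.88, 2.88], [-0.31, 2.03], [-1.54, 1.56], [0.2, 2.42], [-1.41, 4.55], [0.19, 2.02], [-2.57, 2.57]. Speed limits (rad/s): [2.57, 2.57, 3.14, 3.14, 3.14, 3.14, 3.14].

## Interface

Orientations are given as a unit quaternion [w, x, y, z].
In Python, from station import env, imaging, spotter gives the robot as it stands.
- The arm moves only by the tool apply_moves, never from a script. Its argument "commands" is one flat list of numbers, 4 for each row, row after row: the shift along the tool's x, y, z each as a share of 1 m, from -1 to 1, then the turn about the tool's x as a share of 2 pi rad, from -1 to 1. In form: [x, y, z, roll, x, y, z, roll, ...]. A call has 1 to 10 rows; each row is the pose to reach, as a shift and turn from the pose measured when the call began, along the tool's axes at that moment, turning the shorter way round; what a row does not reach only later rows make up. A row lasts 1/8 s, in which the tool goes at most 62.5 mm and 10.7 degrees, less where a joint would pass 70% of its speed; a pose out of reach is approached as far as the arm can. A call with a number of a shift or a turn outside -1 to 1 is refused whole. A call with a gripper value outside its range is refused whole. "fingers" is the gripper command: -1 is fully open, 1 is shut, values between are in proportion, set as the call begins (left out, the last holds). The fingers move at their own pace and stop on an object; "force" is the grip in N (left out, the last holds). Time passes only in rows, so rows that repeat a pose let the fingers close. It gives the time, the measured TCP pose, the force and the opening at its end, in the units of the state.
- env.observe(): the state, without advancing time (a new reading comes with each control period).
- imaging.capture(name): name is "scene" or "side" or "wrist"; returns the picture (480x640x3 uint8, red, green, blue); there is no depth.
- imaging.calibration(name): a dict with "camera_matrix" (3x3 intrinsics, pixels), "distortion" ([k1, k2, p1, p2, k3] as OpenCV has them; the pictures are not rectified), "world_to_cam" (4x4, takes a point from world to camera coordinates); the wrist camera has in their place "mount" (4x4, takes a point from camera to tool coordinates, whose origin is the TCP and whose axes are the tool frame's). Camera axes: x right, y down, z forward; pixel columns grow to the right and rows downward; lengths in m; the calibration is good to about 2 mm. A picture is of the moment at which its call begins: read the wrist's pose just before it. calibration takes no time and is no camera call.
- env.finish_job(): hands the job in, once; it reports no verdict.
Trained networks look in the newest picture that a camera, given by its name, has taken for a name from the list of things; names that differ only in an ending like _2 or _b are one class to them, and where a whole thing is asked for, a point or a joint stands for the part that bears it (a point fixed in the world has none). Each returns a list of dicts, best first, with "score" (0 to 1); they miss things now and then, are a little off and sometimes report something else, mostly with a low value. They report only what shows in the picture. A call takes as long as a camera call. They do not tell look-alikes from the thing itself.
- spotter.find_in(camera, query): "uv" ([column, row] in pixels, amid what is visible of it).
- spotter.regions_of(camera, query): "region" (480x640 bool, what is visible of it) and "uv" ([column, row] in pixels, amid what is visible of it).
- spotter.place_of(camera, query): "uv" ([column, row] in pixels: a listed point, or the origin of a listed thing).
The state is a dict: "time_s": time; "joints": joint angles; "qvel": joint speeds; "joint_torque": joint torques, N m; "eef_pos": TCP position; "orientation": TCP orientation; "force": force on the tool from outside, world axes, zero at the start; "moment": the same for the moment, N m; "grip_width": opening from 0.0 (shut) to 1.0 (fully open).
Only numpy, scipy, OpenCV 4.12 (cv2) and the standard library are available. Lean on these libraries where they do the work, as an engineer would, in place of code of your own. Each camera call takes 0.05 s, during which the arm holds its last target.

## Working session

There is one attempt and no reset: what is moved stays moved. The work goes in short steps, Python scripts to look and compute and a tool call to move; the robot and the scene stay as the last step left them, time stands still between calls to the robot, and variables do not carry over. Pictures are saved under pics/ and viewed, and the job is handed in when it is done.

Besides the shell and the picture viewer there is one more tool, called after ">>>" as a command line: name --argument value ..., lists and objects as JSON in quotes. apply_moves: Moves the arm, as the interface text tells. Shift numbers are shares of 1 m and turn numbers shares of 2 pi rad, none past 1 either way. Its arguments: {"type":"object","properties":{"commands":{"type":"array"},"fingers":{"type":"number"},"force":{"type":"number"}},"required":["commands"]}

```bash
ls; mkdir -p pics; python3 - <<'E'
from station import env, imaging, spotter
import cv2
s=env.observe(); print({k:(v if not hasattr(v,'round') else v) for k,v in s.items()})
for n in ("scene","side","wrist"):
    im=imaging.capture(n); cv2.imwrite(f"pics/a_{n}.png",im[:,:,::-1])
    c=imaging.calibration(n); print(n,c)
    for q in ("key","tee_key","key_grip","keyhole","lock","stand"):
        try: print(n,q,[(round(d['score'],2),[round(float(x)) for x in d['uv']]) for d in spotter.place_of(n,q)][:4])
        except Exception as e: print(n,q,e)
print(env.observe()['time_s'])
E
```

```text
pics
{'time_s': 0.0, 'joints': array([-1.0617662 ,  0.50186761, -0.42675253,  1.55147844,  0.22081674,
        1.13828169, -0.21030376]), 'qvel': array([ 1.79999705e-03, -1.64741770e-03,  2.52708330e-04, -7.08944588e-04,
       -5.58806706e-04, -4.74479601e-04, -7.81064002e-05]), 'joint_torque': array([ 1.04128994e-03, -5.69504249e+01, -5.81630275e+00, -2.80952561e+01,
        1.05568508e-02,  1.19483253e-02, -6.51363337e-06]), 'eef_pos': array([0.15808273, 0.62975728, 0.2302317 ]), 'orientation': array([ 0.55696406, -0.43535214,  0.55808365,  0.43451374]), 'force': array([ 0.0435836 , -0.1727582 ,  0.26917937]), 'moment': array([-0.0382658 ,  0.00185864, -0.03524427]), 'grip_width': 0.9998913945815322}
scene {'camera_matrix': array([[446.85317294,   0.        , 317.66612471],
       [  0.        , 446.85317294, 234.51491365],
       [  0.        ,   0.        ,   1.        ]]), 'distortion': array([-0.07776547,  0.        ,  0.        ,  0.        ,  0.        ]), 'world_to_cam': array([[-0.82801231, -0.56070824, -0.00137299,  0.54714335],
       [-0.37789315,  0.55985022, -0.737403
[... 1147 characters left out ...]
atrix': array([[391.04190572,   0.        , 323.33789849],
       [  0.        , 391.04190572, 240.94494626],
       [  0.        ,   0.        ,   1.        ]]), 'distortion': array([-0.03013984,  0.        ,  0.        ,  0.        ,  0.        ]), 'mount': array([[-3.13539911e-04, -2.62999459e-01,  9.64795930e-01,
        -1.42273585e-01],
       [-3.36433108e-04, -9.64795895e-01, -2.62999559e-01,
         6.70929239e-02],
       [ 9.99999894e-01, -4.07050152e-04,  2.14020294e-04,
         8.25540571e-04],
       [ 0.00000000e+00,  0.00000000e+00,  0.00000000e+00,
         1.00000000e+00]])}
wrist key []
wrist tee_key []
wrist key_grip []
wrist keyhole []
wrist lock []
wrist stand []
1.05
```

View pics/a_scene.png

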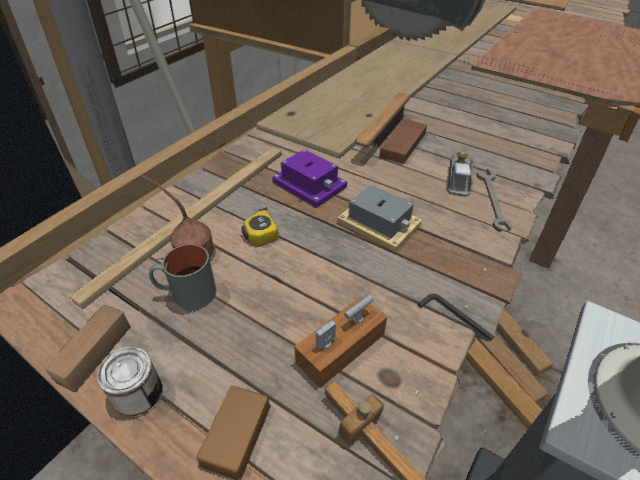

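View pics/a_side.png

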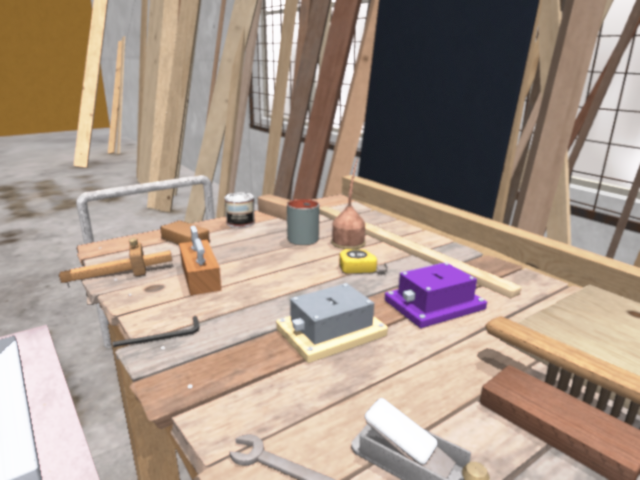

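```bash
cat > h.py <<'E'
import numpy as np, cv2
from station import env, imaging, spotter
from scipy.spatial.transform import Rotation as R
def cam(n, st=None):
    c=imaging.calibration(n); K=c['camera_matrix']; D=c['distortion']
    if n=='wrist':
        st=st or env.observe(); q=st['orientation']
        T=np.eye(4); T[:3,:3]=R.from_quat([q[1],q[2],q[3],q[0]]).as_matrix(); T[:3,3]=st['eef_pos']
        W=np.linalg.inv(T@c['mount'])
    else: W=c['world_to_cam']
    return K,D,W
def proj(c,P):
    K,D,W=c; P=np.atleast_2d(P).astype(float)
    return cv2.projectPoints(P,cv2.Rodrigues(W[:3,:3])[0],W[:3,3],K,D)[0][:,0]
def onplane(c,uv,z):
    K,D,W=c; p=cv2.undistortPoints(np.array(uv,float).reshape(-1,1,2),K,D)[:,0]
    C=-W[:3,:3].T@W[:3,3]; d=np.c_[p,np.ones(len(p))]@W[:3,:3]
    return C+d*((z-C[2])/d[:,2])[:,None]
def crop(im,x0,y0,x1,y1,f,name):
    cv2.imwrite(name,cv2.resize(im[y0:y1,x0:x1,::-1],None,fx=f,fy=f,interpolation=cv2.INTER_CUBIC))
E
python3 - <<'E'
from h import *
c=cam('scene'); s=cam('side')
a=cv2.imread('pics/a_scene.png')[:,:,::-1]; b=cv2.imread('pics/a_side.png')[:,:,::-1]
crop(a,285,280,397,390,5,'pics/c1.png'); crop(a,330,175,430,255,7,'pics/c2.png')
crop(b,170,215,230,300,7,'pics/c3.png'); crop(b,270,275,395,360,6,'pics/c4.png')
print('lock hole',onplane(c,[[381,202],[310,162]],.06),onplane(s,[[329,302],[432,272]],.06))
print('grip',onplane(c,[[324,330]],.078), 'C',-c[2][:3,:3].T@c[2][:3,3],-s[2][:3,:3].T@s[2][:3,3])
E
```

```text
lock hole [[ 0.58450775 -0.12600732  0.06      ]
 [ 0.7956915  -0.16703505  0.06      ]] [[ 0.5769222  -0.13129472  0.06      ]
 [ 0.79638353 -0.14901413  0.06      ]]
grip [[0.49807158 0.22282599 0.078     ]] C [0.27921036 0.56190953 0.64562516] [ 0.185652   -0.64700147  0.42596076]
```

View pics/c1.png

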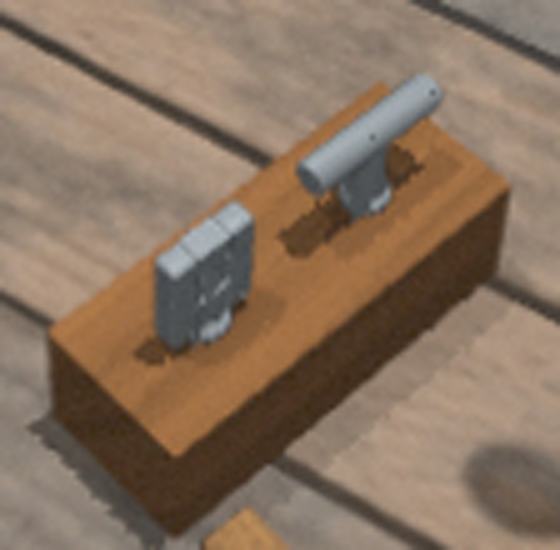

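View pics/c2.png

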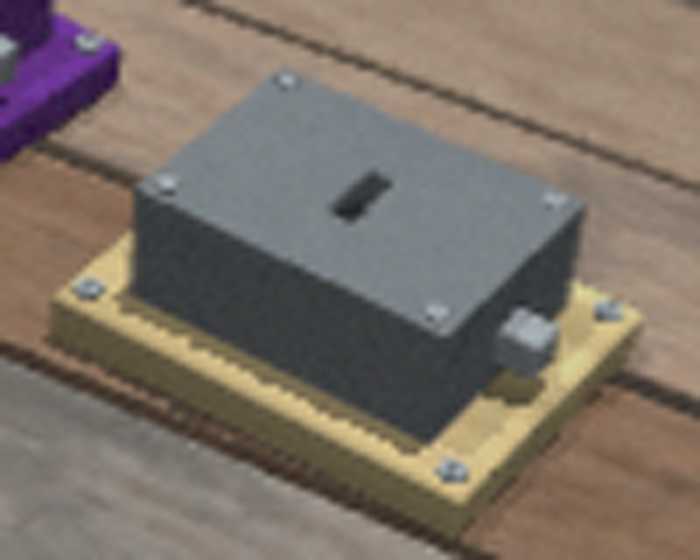

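View pics/c4.png

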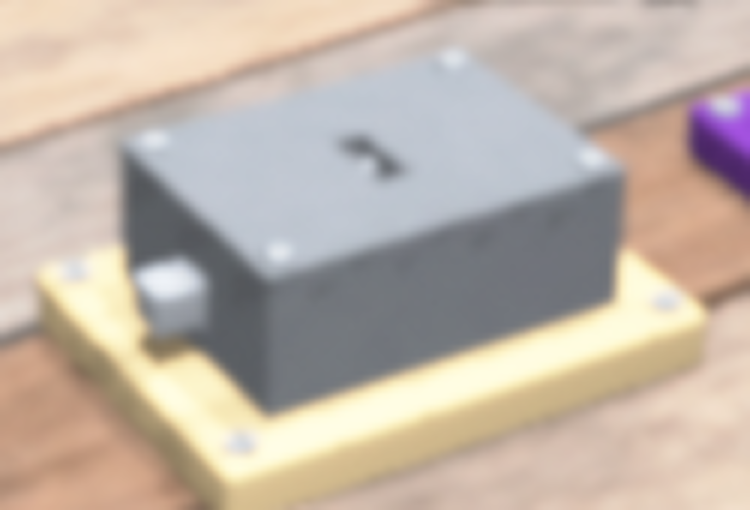

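View pics/c3.png

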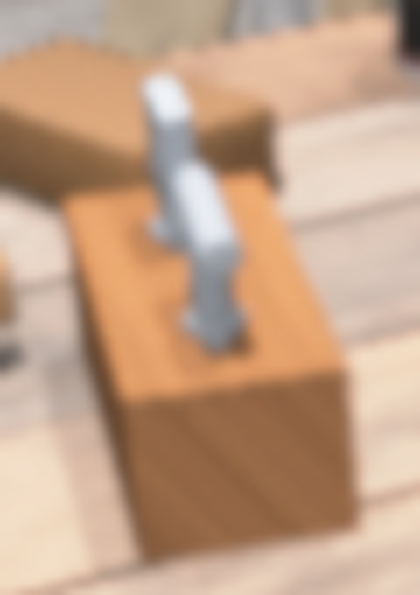

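```bash
python3 - <<'E'
from h import *
from scipy.optimize import least_squares
def un(p,x0,y0,f): return (np.array(p,float)+.5)/f-.5+[x0,y0]
c=cam('scene'); s=cam('side')
def fit(name,L,Wd,z,obs,x0):
    def corners(p):
        o=np.array([[1,1],[-1,1],[-1,-1],[1,-1]])*[L/2,Wd/2]
        a=p[2]; return np.c_[o@np.array([[np.cos(a),np.sin(a)],[-np.sin(a),np.cos(a)]])+p[:2],np.full(4,z)]
    for sel in (obs,obs[:1],obs[1:]):
        # assign nearest
        def res(p):
            return np.concatenate([((proj(cc,corners(p))-uv)).ravel() for cc,uv in sel])
        # order points via init
        sel=[(cc,np.array([uv[np.argmin(np.linalg.norm(uv-q,axis=1))] for q in proj(cc,corners(x0))])) for cc,uv in sel]
        r=least_squares(res,x0); print(name,r.x.round(4),np.degrees(r.x[2]).round(2),'rms',np.sqrt(np.mean(r.fun**2)).round(2))
st_s=un([[50,332],[178,455],[508,186],[383,85]],285,280,5); st_d=un([[68,205],[270,175],[350,372],[130,400]],170,215,7)
lk_s=un([[135,195],[440,333],[583,210],[275,72]],330,175,7); lk_d=un([[120,150],[272,275],[625,172],[460,55]],270,275,6)
P=onplane(c,st_s,.05); print(P.round(3)); Q=onplane(c,lk_s,.06); print(Q.round(3))
v=P[0]-P[3]; m=P.mean(0); fit('stand',.06,.15,.05,[(c,st_s),(s,st_d)],[m[0],m[1],np.arctan2(-v[0],v[1])])
v=Q[0]-Q[1]; m=Q.mean(0); fit('lock',.11,.08,.06,[(c,lk_s),(s,lk_d)],[m[0],m[1],np.arctan2(v[1],v[0])])
print('hole scene',onplane(c,un([[361,197]],330,175,7),.06),'side',onplane(s,un([[372,157]],270,275,6),.06))
print('slot ends scene',onplane(c,un([[347,215],[378,178]],330,175,7),.06))
print('bow top ends', onplane(c,un([[170,268],[237,215]],285,280,5),.09))
E
```

```text
[[0.53  0.257 0.05 ]
 [0.473 0.27  0.05 ]
 [0.438 0.127 0.05 ]
 [0.494 0.113 0.05 ]]
[[ 0.64  -0.087  0.06 ]
 [ 0.535 -0.081  0.06 ]
 [ 0.525 -0.156  0.06 ]
 [ 0.636 -0.165  0.06 ]]
stand [ 0.4853  0.19   -0.2414] -13.83 rms 1.02
stand [ 0.484   0.1915 -0.2402] -13.76 rms 0.57
stand [ 0.4854  0.1844 -0.2488] -14.25 rms 0.4
lock [ 0.5847 -0.127  -0.0777] -4.45 rms 1.18
lock [ 0.584  -0.1225 -0.0785] -4.5 rms 0.63
lock [ 0.5825 -0.1307 -0.0768] -4.4 rms 0.69
hole scene [[ 0.58311129 -0.12402698  0.06      ]] side [[ 0.58272718 -0.13039508  0.06      ]]
slot ends scene [[ 0.58249655 -0.11399827  0.06      ]
 [ 0.58320944 -0.13514756  0.06      ]]
bow top ends [[0.49692507 0.23928713 0.09      ]
 [0.49086967 0.21188382 0.09      ]]
```

```bash
cat >> h.py <<'E'
def tool(st=None):
    st=st or env.observe(); q=st['orientation']
    return R.from_quat([q[1],q[2],q[3],q[0]]).as_matrix(), np.array(st['eef_pos'])
def plan(target, jawyaw=None, st=None):
    """world target TCP, jaw direction yaw (rad, mod pi) -> shift in tool axes (m), roll share of 2pi"""
    M,p=tool(st); d=M.T@(np.array(target)-p)
    z=M[:,2]; cur=np.arctan2(z[1],z[0]); r=None
    if jawyaw is not None:
        dy=jawyaw-cur; dy=(dy+np.pi/2)%np.pi-np.pi/2   # shortest, mod pi (world yaw, ccw)
        r=-dy/(2*np.pi)   # tool x is down
    return d.round(4), r, 'cur jaw yaw',np.degrees(cur).round(2)
E
python3 - <<'E'
from h import *
M,p=tool(); print(M.round(4),p)
print(plan([0.494,0.224,0.2],-0.241))
c=cam('scene'); print(onplane(c,[[190,300],[190,250],[260,235],[130,400]],0).round(3))
E
```

```text
[[-0.     -0.97    0.2433]
 [-0.      0.2433  0.97  ]
 [-1.      0.     -0.    ]] [0.1581109  0.63044497 0.23130035]
(array([ 0.0313, -0.4247, -0.3125]), np.float64(0.24924210963219123), 'cur jaw yaw', np.float64(75.92))
[[0.771 0.261 0.   ]
 [0.868 0.166 0.   ]
 [0.777 0.049 0.   ]
 [0.703 0.457 0.   ]]
```

>>> apply_moves --commands '[0.03,-0.425,-0.312,0.25,0.03,-0.425,-0.312,0.25,0.03,-0.425,-0.312,0.25,0.03,-0.425,-0.312,0.25,0.03,-0.425,-0.312,0.25,0.03,-0.425,-0.312,0.25,0.03,-0.425,-0.312,0.25,0.03,-0.425,-0.312,0.25,0.03,-0.425,-0.312,0.25,0.03,-0.425,-0.312,0.25]' --fingers -1

```text
time_s: 2.3
eef_pos: [0.4957, 0.2223, 0.2012]
orientation: [0.702, 0.088, 0.701, -0.088]
force: [-0.8, 0.1, 0.1]
grip_width: 0.999
```

>>> apply_moves --commands '[0,0,0,0,0,0,0,0]'

```text
time_s: 2.55
eef_pos: [0.4948, 0.2241, 0.2012]
orientation: [0.702, 0.087, 0.702, -0.087]
force: [-0.5, 0.2, 0.6]
grip_width: 1.001
```

```bash
python3 - <<'E'
from h import *
s=env.observe(); print(s['time_s'],s['eef_pos'],s['joints'].round(2),s['qvel'].round(3))
print(plan([0.494,0.224,0.2],-0.241))
im=imaging.capture('wrist'); cv2.imwrite('pics/b_wrist.png',im[:,:,::-1]); np.save('b.npy',s['eef_pos']); 
c=cam('wrist',s)
for q in ('key_grip','key'):print([(d['score'],d['uv']) for d in spotter.place_of('wrist',q)])
def S(y,z,x=0):
    a=-.241; return [0.485+x*np.cos(a)-y*np.sin(a),0.189+x*np.sin(a)+y*np.cos(a),z]
print('pred top corners',proj(c,[S(.075,.05,.03),S(.075,.05,-.03),S(-.075,.05,-.03),S(-.075,.05,.03)]).round(1).tolist(), 'bow top', proj(c,[S(.036+dy,.094,dx) for dy in(-.017,.017) for dx in(-.005,.005)]).round(1).tolist())
E
```

```text
2.55 [0.49476678 0.22407405 0.20124465] [-0.51  0.31  0.04  1.86 -0.02  0.97 -0.71] [-0.002 -0.002  0.003 -0.001 -0.     0.    -0.   ]
(array([ 0.0012, -0.0003, -0.0007]), np.float64(-0.0008604732741444945), 'cur jaw yaw', np.float64(-14.12))
[(0.76, [321.4, 233.7])]
[(0.81, [318.1, 217.8])]
pred top corners [[362.7, 174.3], [282.1, 174.8], [288.1, 353.7], [359.0, 353.3]] bow top [[315.4, 265.0], [330.2, 265.0], [314.8, 215.4], [330.2, 215.3]]
```

View pics/b_wrist.png

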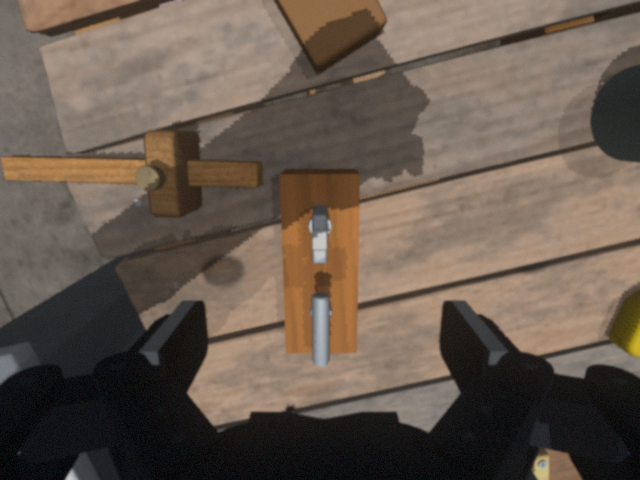

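```bash
python3 - <<'E'
from h import *
a=cv2.imread('pics/b_wrist.png')[:,:,::-1]; crop(a,270,160,370,375,2.7,'pics/b2.png');crop(a,295,195,345,275,7,'pics/b3.png')
E
```

```text
(no output)
```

View pics/b3.png

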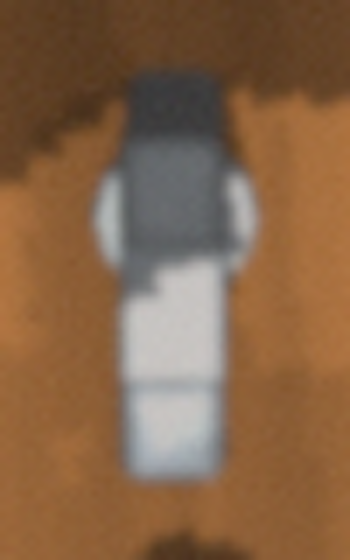

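>>> apply_moves --commands '[0.03,0,-0.0015,0,0.06,0,-0.0015,0,0.09,0,-0.0015,0,0.115,0,-0.0015,0,0.13,0,-0.0015,0,0.141,0,-0.0015,0,0.141,0,-0.0015,0,0.141,0,-0.0015,0]' --fingers 0

```text
time_s: 3.7
eef_pos: [0.4943, 0.2241, 0.061]
orientation: [0.702, 0.087, 0.701, -0.087]
force: [0.6, 0.7, 1.0]
grip_width: 0.5
```

```bash
python3 - <<'E'
from h import *
s=env.observe(); print(s['time_s'],s['eef_pos'],s['force'],s['grip_width'])
im=imaging.capture('wrist'); cv2.imwrite('pics/d_wrist.png',im[:,:,::-1])
crop(im,200,150,440,450,2,'pics/d2.png')
E
```

```text
3.7 [0.49431668 0.22413667 0.06103661] [0.56084175 0.69548646 0.97692828] 0.4999380580802252
```

View pics/d2.png

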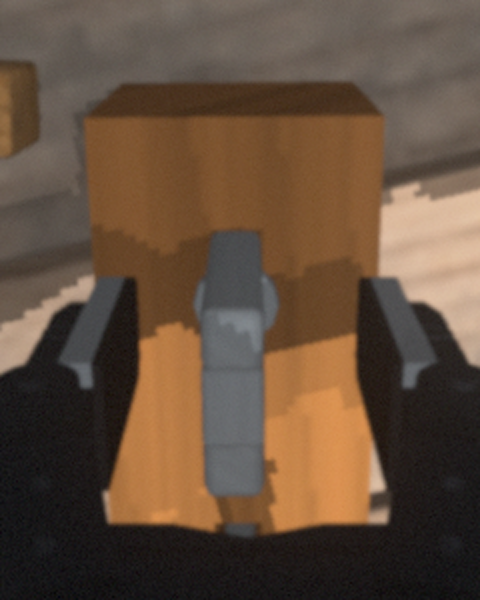

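```bash
python3 - <<'E'
from h import *
c=cam('wrist'); M,p=tool()
P=onplane(c,[[316.5,305],[316.5,397.5],[324,350]],.094); print(((P-p)@M).round(4))
E
```

```text
[[-0.0328  0.0174 -0.0027]
 [-0.0329 -0.0156 -0.0029]
 [-0.0328  0.002  -0.0004]]
```

>>> apply_moves --commands '[0.001,0.001,-0.0025,0,0.001,0.001,-0.0025,0]'

```text
time_s: 4.0
eef_pos: [0.4922, 0.2262, 0.0606]
orientation: [0.702, 0.088, 0.701, -0.087]
force: [-1.0, 0.2, -0.0]
grip_width: 0.501
```

>>> apply_moves --commands '[0,0,0,0,0,0,0,0,0,0,0,0,0,0,0,0]' --fingers 1 --force 80

```text
time_s: 4.5
eef_pos: [0.4923, 0.2263, 0.0608]
orientation: [0.702, 0.088, 0.701, -0.087]
force: [-1.6, -1.4, 4.3]
grip_width: 0.104
```

>>> apply_moves --commands '[-0.01,0,0,0,-0.03,0,0,0,-0.06,0,0,0,-0.1,0,0,0,-0.13,0,0,0,-0.13,0,0,0,-0.13,0,0,0]'

```text
time_s: 5.38
eef_pos: [0.4914, 0.2257, 0.1901]
orientation: [0.702, 0.087, 0.701, -0.087]
force: [0.8, -0.1, -2.2]
grip_width: 0.106
```

```bash
python3 - <<'E'
from h import *
s=env.observe(); print(s['time_s'],s['eef_pos'],s['force'],s['grip_width'])
im=imaging.capture('wrist'); crop(im,200,150,440,450,2,'pics/e2.png')
M,p=tool(s); c=cam('wrist',s)
pr=proj(c,[p+M@np.array([.0445,y,0]) for y in (-.01,0,.01)]); print('tip pred',pr.round(1).tolist())
a,b=.5854,-.1265
print(plan([0.5845,-.127,.19],-.078))
E
```

```text
5.375 [0.49136194 0.22572736 0.19012632] [ 0.76901612 -0.10818455 -2.15982931] 0.10605568685808733
tip pred [[324.6, 290.7], [324.6, 272.3], [324.6, 253.4]]
(array([-0.0004, -0.319 ,  0.1769]), np.float64(-0.02692012165284039), 'cur jaw yaw', np.float64(-14.16))
```

View pics/e2.png

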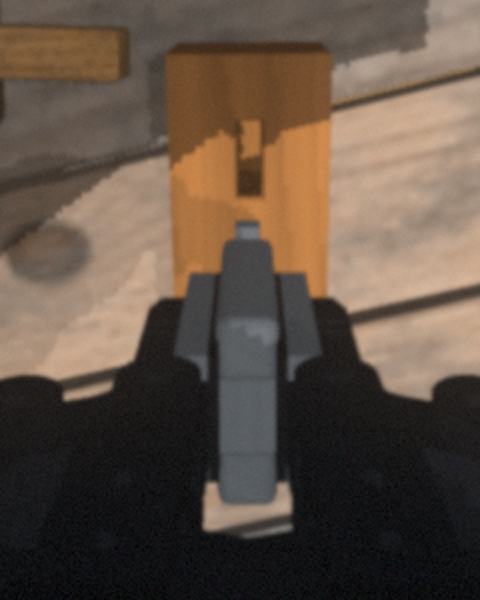

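```bash
python3 - <<'E'
from h import *
c=cam('wrist'); M,p=tool()
f=lambda x,y,z=0: ((proj(c,[p+M@np.array([x,y,z])])[0]-[200,150]+.5)*2-.5).round(1)
t=.0448
for n,x,y in (('tip',t,.01),('tip narrow',t,.006),('6mm',t-.006,.01),('12mm',t-.012,.01),('bow bottom +y',t-.038,.017),('bow top +y',t-.078,.017),('bow top -y',t-.078,-.017)): print(n,f(x,y))
E
```

```text
tip [249.6 207. ]
tip narrow [249.6 222.2]
6mm [249.7 214.3]
12mm [249.8 222. ]
bow bottom +y [250.2 229.2]
bow top +y [251.2 313.7]
bow top -y [250.9 504.3]
```

>>> apply_moves --commands '[0,-0.05,0.028,-0.004,0,-0.11,0.061,-0.01,0,-0.17,0.094,-0.015,0,-0.23,0.128,-0.02,0,-0.28,0.155,-0.025,0,-0.319,0.177,-0.027,0,-0.319,0.177,-0.027,0,-0.319,0.177,-0.027,0,-0.319,0.177,-0.027]'

```text
time_s: 6.55
eef_pos: [0.5841, -0.1248, 0.1886]
orientation: [0.706, 0.027, 0.707, -0.026]
force: [0.3, -0.2, -1.9]
grip_width: 0.107
```

```bash
python3 - <<'E'
from h import *
s=env.observe(); print(s['time_s'],s['eef_pos'],s['joints'].round(2),s['force'],s['grip_width'])
im=imaging.capture('wrist'); crop(im,200,100,440,400,2,'pics/f2.png')
b=imaging.capture('side'); crop(b,270,180,410,360,4,'pics/f3.png')
a=imaging.capture('scene'); crop(a,320,80,440,260,4,'pics/f4.png')
print(plan([0.5845,-.127,.19],-.078))
E
```

```text
6.55 [ 0.58411061 -0.12483364  0.18864088] [ 0.04  0.42  0.16  1.74 -0.08  0.98  0.16] [ 0.25289617 -0.23605638 -1.86673623] 0.10659551489582972
(array([-0.0006, -0.0016,  0.    ]), np.float64(0.0004622918326803858), 'cur jaw yaw', np.float64(-4.3))
```

View pics/f2.png

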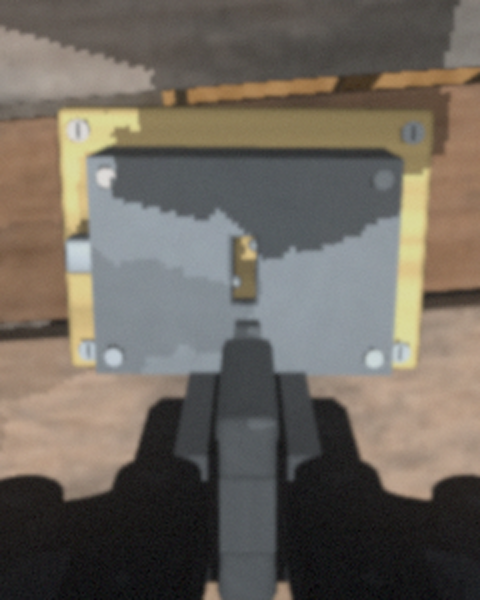

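View pics/f3.png

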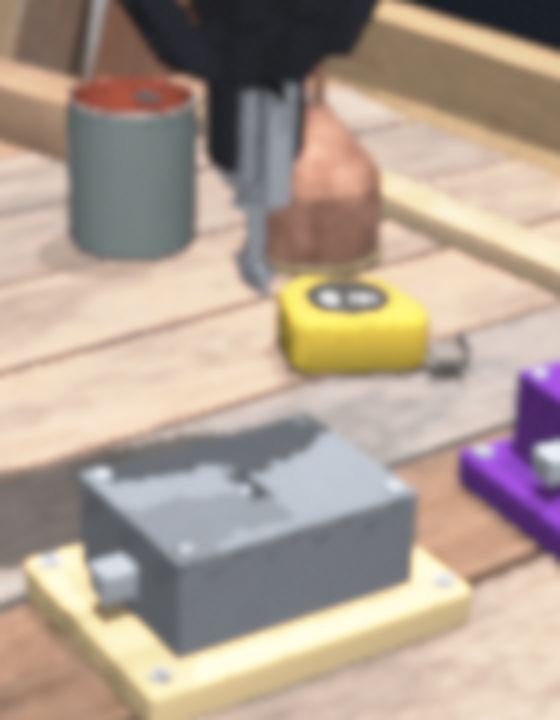

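View pics/f4.png

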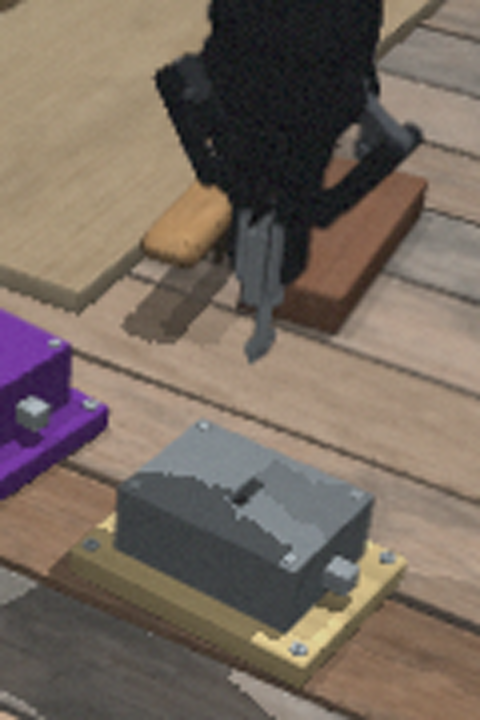

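```bash
python3 - <<'E'
from h import *
np.set_printoptions(suppress=True)
for i in range(2): c=imaging.calibration('wrist'); print(c['mount'].round(5), c['camera_matrix'][0])
s=env.observe(); M,p=tool(s); c=cam('wrist',s)
print(M.round(4)); print(proj(c,[p+M@[.0445,0,0]]), c[2]@np.r_[p+M@[.0445,0,0],1])
u=lambda x,y:[(x+.5)/2-.5+200,(y+.5)/2-.5+100]
P=onplane(c,[u(244,269),u(244,235),u(244,302),u(231,269),u(257,269)],.06); print(P.round(4)); print(((P-p)@M).round(4))
P=onplane(c,[u(90,155),u(403,157),u(392,375),u(100,371)],.06); print(P.round(4),P.mean(0)); print(((P-p)@M).round(4))
E
```

```text
[[ 0.00007 -0.2628   0.96485 -0.14227]
 [-0.00034 -0.96485 -0.2628   0.06743]
 [ 1.      -0.00031 -0.00015 -0.00043]
 [ 0.       0.       0.       1.     ]] [391.04190572   0.         323.33789849]
[[ 0.00007 -0.2628   0.96485 -0.14227]
 [-0.00034 -0.96485 -0.2628   0.06743]
 [ 1.      -0.00031 -0.00015 -0.00043]
 [ 0.       0.       0.       1.     ]] [391.04190572   0.         323.33789849]
[[-0.      0.075   0.9972]
 [ 0.0006  0.9972 -0.075 ]
 [-1.      0.0006 -0.    ]]
[[324.24884826 272.50048085]] [0.00046117 0.01597518 0.19792838 1.        ]
[[ 0.5829 -0.1268  0.06  ]
 [ 0.5838 -0.1144  0.06  ]
 [ 0.5819 -0.1391  0.06  ]
 [ 0.5782 -0.1264  0.06  ]
 [ 0.5875 -0.1271  0.06  ]]
[[ 0.1294 -0.0016 -0.0016]
 [ 0.1294  0.0108 -0.0016]
 [ 0.1294 -0.0139 -0.0016]
 [ 0.1294 -0.0016 -0.0063]
 [ 0.1294 -0.0016  0.0031]]
[[ 0.5329 -0.0823  0.06  ]
 [ 0.6407 -0.0911  0.06  ]
 [ 0.6347 -0.1716  0.06  ]
 [ 0.5265 -0.1618  0.06  ]] [ 0.58371521 -0.12668206  0.06      ]
[[ 0.1295  0.039  -0.0548]
 [ 0.1295  0.0383  0.0534]
 [ 0.1294 -0.0424  0.0535]
 [ 0.1294 -0.0407 -0.0552]]
```

>>> apply_moves --commands '[0.02,-0.001,-0.001,0,0.04,-0.001,-0.001,0,0.06,-0.001,-0.001,0,0.066,-0.001,-0.001,0,0.066,-0.001,-0.001,0,0.066,-0.001,-0.001,0]'

```text
time_s: 7.45
eef_pos: [0.5843, -0.1263, 0.1244]
orientation: [0.707, 0.027, 0.706, -0.026]
force: [-0.7, -0.1, -1.3]
grip_width: 0.108
```

```bash
python3 - <<'E'
from h import *
s=env.observe(); print(s['time_s'],s['eef_pos'],s['force'],s['grip_width'])
im=imaging.capture('wrist'); crop(im,280,180,360,300,6,'pics/g2.png'); cv2.imwrite('pics/g_w.png',im[:,:,::-1])
b=imaging.capture('side'); crop(b,290,230,370,340,6,'pics/g3.png')
a=imaging.capture('scene'); crop(a,340,130,420,240,6,'pics/g4.png')
M,p=tool(s);c=cam('wrist',s)
f=lambda x,y,z=0: ((proj(c,[p+M@np.array([x,y,z])])[0]-[280,180]+.5)*6-.5).round(1)
t=.0448
for n,x,y in (('tip',t,.01),('6mm',t-.006,.01),('12mm',t-.012,.01),('bow bottom +y',t-.038,.017),('bow top +y',t-.078,.017),('bow top -y',t-.078,-.017)): print(n,f(x,y))
E
```

```text
7.45 [ 0.58428407 -0.12627267  0.124419  ] [-0.70365684 -0.141025   -1.25432571] 0.10777233596629385
tip [268.  443.1]
6mm [268.2 464.9]
12mm [268.4 488. ]
bow bottom +y [269.3 509.7]
bow top +y [271.4 763.7]
bow top -y [ 271.  1335.3]
```

View pics/g2.png

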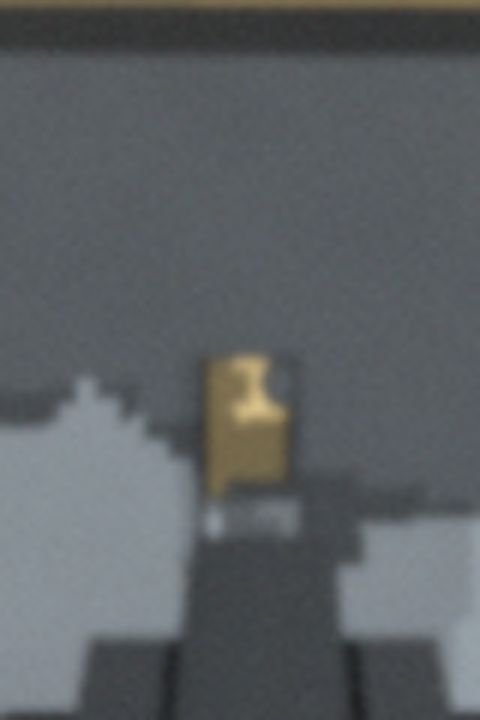

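View pics/g3.png

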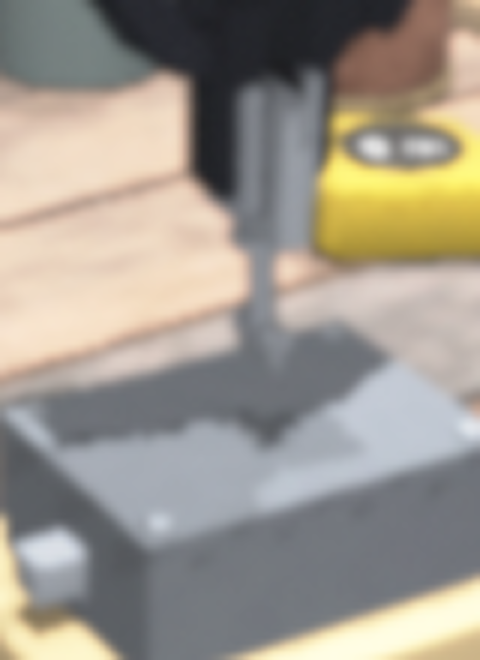

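View pics/g4.png

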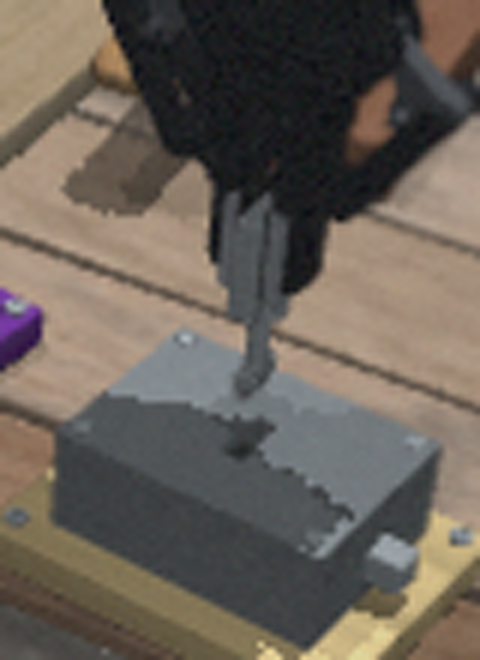

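```bash
python3 - <<'E'
from h import *
a=cv2.imread('pics/g_w.png')[:,:,::-1]
a=cv2.LUT(a,np.clip(((np.arange(256)/255.)**.6)*255*1.1,0,255).astype('uint8'))
crop(a,300,225,345,280,13,'pics/g5.png')
E
```

```text
(no output)
```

View pics/g5.png

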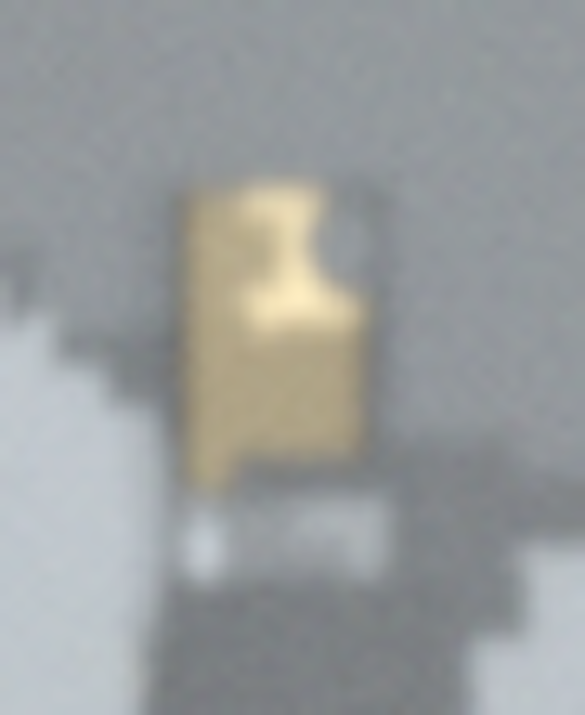

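```bash
python3 - <<'E'
from h import *
s=env.observe(); M,p=tool(s);c=cam('wrist',s)
u=lambda x,y:[(x+.5)/13-.5+300,(y+.5)/13-.5+225]
P=onplane(c,[u(281,183),u(182,300),u(384,300)],.06); print(((P-p)@M).round(4))
P=onplane(c,[u(312,465)],p[2]-.0388); print('bit 6mm corner',((P-p)@M).round(4))
P=onplane(c,[u(312,465)],p[2]-.0448); print('bit tip',((P-p)@M).round(4))
E
```

```text
[[ 0.0643  0.0125 -0.0017]
 [ 0.0643  0.0074 -0.0059]
 [ 0.0643  0.0074  0.0027]]
bit 6mm corner [[ 0.0388  0.0083 -0.0004]]
bit tip [[ 0.0448  0.0064 -0.0004]]
```

```bash
python3 - <<'E'
from h import *
a=imaging.capture('scene'); crop(a,370,180,400,220,18,'pics/g6.png')
b=imaging.capture('side'); crop(b,315,265,350,310,16,'pics/g7.png')
E
```

View pics/g6.png

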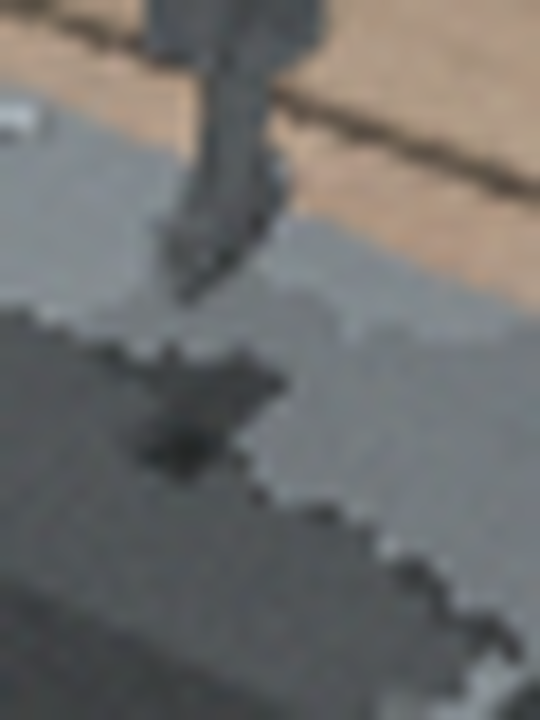

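View pics/g7.png

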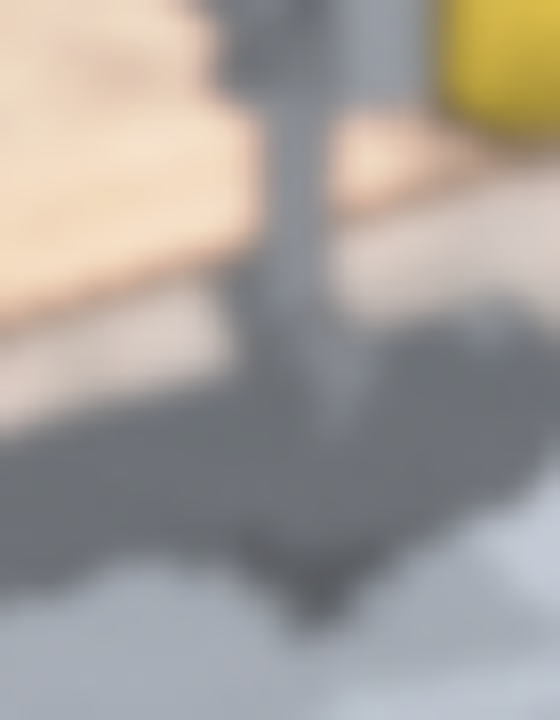

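>>> apply_moves --commands '[0.005,0.0013,-0.0013,0,0.012,0.0013,-0.0013,0,0.012,0.0013,-0.0013,0,0.012,0.0013,-0.0013,0]'

```text
time_s: 8.2
eef_pos: [0.5825, -0.125, 0.1118]
orientation: [0.707, 0.027, 0.706, -0.026]
force: [0.2, 0.5, -1.2]
grip_width: 0.108
```

```bash
python3 - <<'E'
from h import *
s=env.observe(); print(s['time_s'],s['eef_pos'],s['force'],s['grip_width'])
im=imaging.capture('wrist')
a=cv2.LUT(im,np.clip(((np.arange(256)/255.)**.6)*255*1.1,0,255).astype('uint8'))
crop(a,300,225,345,280,13,'pics/h5.png')
E
```

```text
8.2 [ 0.58253735 -0.12498406  0.11176035] [ 0.16229214  0.46484425 -1.17583595] 0.10816533551649458
```

View pics/h5.png

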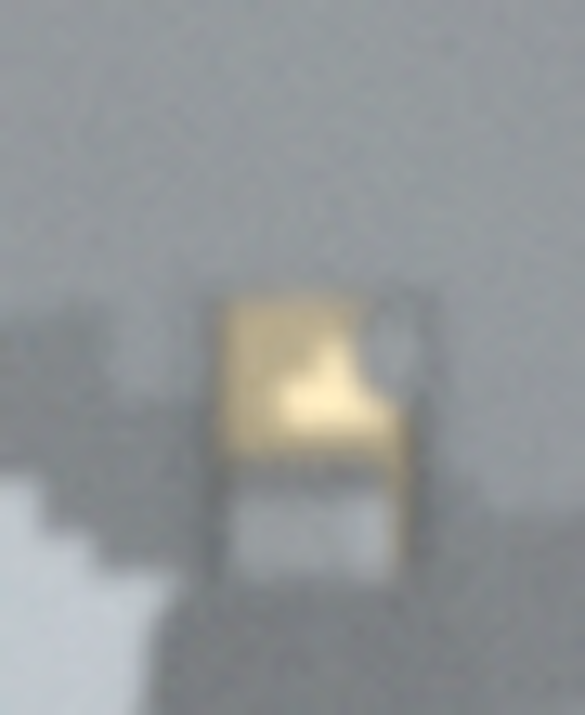

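```bash
python3 - <<'E'
from h import *
s=env.observe(); M,p=tool(s);c=cam('wrist',s)
u=lambda x,y:[(x+.5)/13-.5+300,(y+.5)/13-.5+225]
P=onplane(c,[u(320,293),u(215,400),u(428,400)],.06); print(((P-p)@M).round(4))
P=onplane(c,[u(311,463)],p[2]-.0388); print('bit 6mm corner',((P-p)@M).round(4))
print('cur',np.arctan2(*(M[:,2][[1,0]])))
E
```

```text
[[ 0.052   0.0112 -0.    ]
 [ 0.0519  0.0068 -0.0042]
 [ 0.052   0.0068  0.0043]]
bit 6mm corner [[ 0.0388  0.0084 -0.0004]]
cur -0.07528098236335205
```

>>> apply_moves --commands '[0.004,0.0005,0.0004,0,0.007,0.0005,0.0004,0,0.009,0.0005,0.0004,0,0.011,0.0005,0.0004,0,0.011,0.0005,0.0004,0]'

```text
time_s: 8.88
eef_pos: [0.583, -0.1245, 0.1007]
orientation: [0.707, 0.027, 0.706, -0.026]
force: [0.7, 0.1, -1.3]
grip_width: 0.106
```

>>> apply_moves --commands '[0.002,0,0,0,0.004,0,0,0,0.006,0,0,0,0.006,0,0,0]'

```text
time_s: 9.38
eef_pos: [0.5826, -0.1245, 0.0944]
orientation: [0.706, 0.027, 0.707, -0.026]
force: [-1.1, -0.2, -2.1]
grip_width: 0.104
```

>>> apply_moves --commands '[0.002,0,0,0.004,0.004,0,0,-0.004,0.006,0,0,0.004,0.008,0,0,-0.004,0.01,0,0,0.004,0.01,0,0,0]'

```text
time_s: 10.12
eef_pos: [0.5834, -0.1241, 0.0851]
orientation: [0.707, 0.027, 0.706, -0.026]
force: [0.1, 1.1, 1.4]
grip_width: 0.106
```

>>> apply_moves --commands '[0.002,0,0,0.004,0.004,0,0,-0.004,0.006,0,0,0.004,0.008,0,0,-0.004,0.01,0,0,0.004,0.01,0,0,0]'

```text
time_s: 10.88
eef_pos: [0.5832, -0.1242, 0.0746]
orientation: [0.707, 0.026, 0.706, -0.026]
force: [-0.2, -0.2, -2.6]
grip_width: 0.106
```

```bash
python3 - <<'E'
from h import *
s=env.observe(); print(s['time_s'],s['eef_pos'],s['force'],s['moment'],s['grip_width'])
im=imaging.capture('wrist');crop(im,200,150,440,450,2,'pics/i2.png')
b=imaging.capture('side'); crop(b,290,230,370,340,6,'pics/i3.png')
E
```

```text
10.875 [ 0.58319351 -0.124211    0.07457739] [-0.21007984 -0.18300304 -2.63742373] [-0.02843237 -0.01036118 -0.01179124] 0.10627377965283225
```

View pics/i3.png

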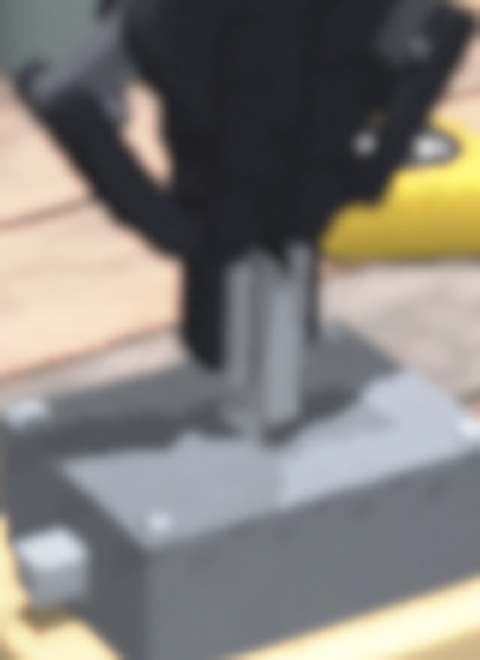

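View pics/i2.png

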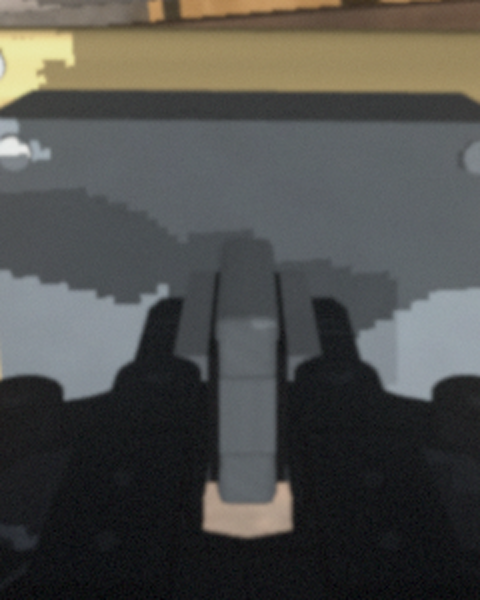

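>>> apply_moves --commands '[0.001,0,0,0.003,0.002,0,0,-0.003,0.003,0,0,0.003,0.004,0,0,-0.003,0.005,0,0,0,0.005,0,0,0,0.005,0,0,0]'

```text
time_s: 11.85
eef_pos: [0.5835, -0.1242, 0.0708]
orientation: [0.707, 0.026, 0.706, -0.026]
force: [-3.3, 1.1, 8.1]
grip_width: 0.104
```

>>> apply_moves --commands '[0.001,0,0.0002,0.025,0.001,0,0.0003,0.05,0.001,-0.0001,0.0005,0.075,0.001,-0.0002,0.0006,0.1,0.001,-0.0003,0.0007,0.125,0.001,-0.0004,0.0008,0.15,0.001,-0.0004,0.0008,0.15]'

```text
time_s: 12.72
eef_pos: [0.5853, -0.1252, 0.0708]
orientation: [0.619, 0.344, 0.617, -0.343]
force: [-0.3, -0.6, 5.5]
grip_width: 0.108
```

```bash
python3 - <<'E'
from h import *
s=env.observe(); print(s['time_s'],s['eef_pos'],s['force'],s['moment'],s['grip_width'],s['joints'].round(2))
M,p=tool(s); print('jaw yaw',np.degrees(np.arctan2(M[1,2],M[0,2])))
im=imaging.capture('wrist');crop(im,200,150,440,450,2,'pics/j2.png')
b=imaging.capture('side'); crop(b,270,230,390,360,5,'pics/j3.png')
E
```

```text
12.725 [ 0.58532075 -0.12515063  0.0708313 ] [-0.3206147  -0.56719523  5.51884882] [-0.23454825  0.11714135  0.07295787] 0.10767213563022458 [-0.12  0.6   0.37  1.82 -0.3   0.77 -0.6 ]
jaw yaw -58.15393825723248
```

View pics/j2.png

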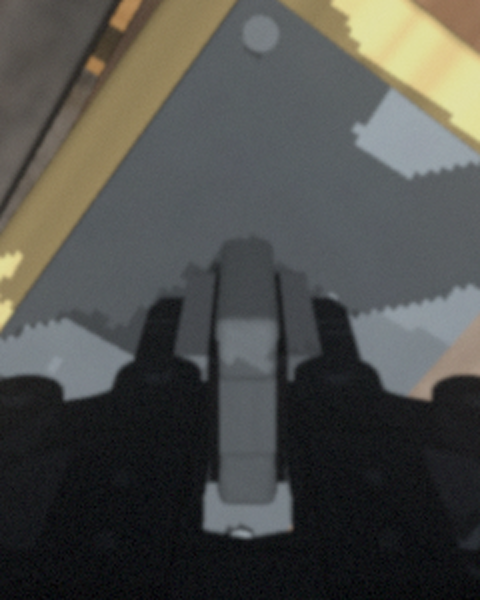

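View pics/j3.png

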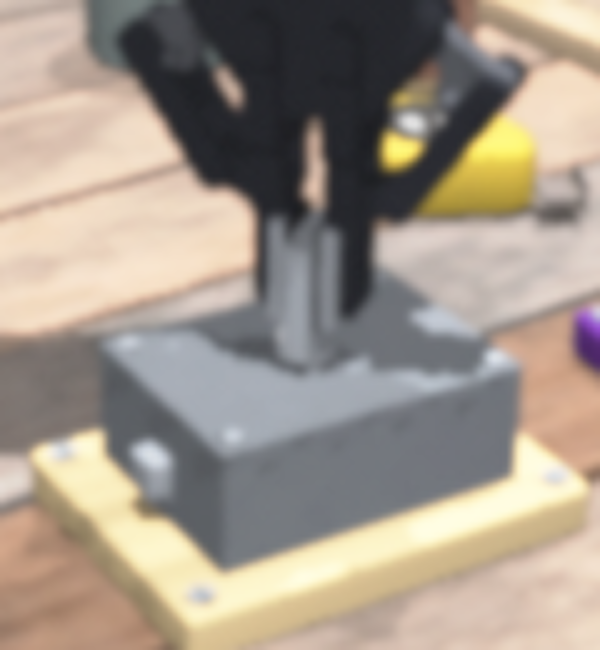

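>>> apply_moves --commands '[0.001,0,0.0001,0.025,0.001,0,0.0002,0.05,0.001,0,0.0003,0.075,0.001,-0.0001,0.0003,0.1,0.001,-0.0001,0.0003,0.118,0.001,-0.0001,0.0003,0.118,0.001,-0.0001,0.0003,0.118]'

```text
time_s: 13.7
eef_pos: [0.5858, -0.1273, 0.0708]
orientation: [0.454, 0.544, 0.451, -0.543]
force: [-3.3, -2.4, 6.5]
grip_width: 0.103
```

```bash
python3 - <<'E'
from h import *
s=env.observe(); print(s['time_s'],s['eef_pos'],s['force'],s['moment'],s['grip_width'],s['joints'].round(2))
M,p=tool(s); print('jaw yaw',np.degrees(np.arctan2(M[1,2],M[0,2])))
im=imaging.capture('wrist');crop(im,200,150,440,450,2,'pics/k2.png')
b=imaging.capture('side'); crop(b,270,230,390,360,5,'pics/k3.png')
E
```

```text
13.7 [ 0.58578308 -0.12733111  0.07084443] [-3.31956968 -2.35096021  6.51508722] [-0.78120534  0.43996464  0.11841595] 0.1028750389959161 [-0.25  0.64  0.56  1.83 -0.45  0.8  -1.21]
jaw yaw -100.43243761018836
```

View pics/k2.png

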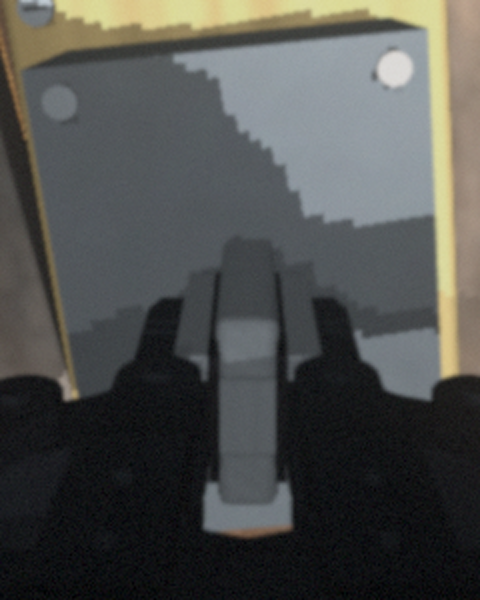

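View pics/k3.png

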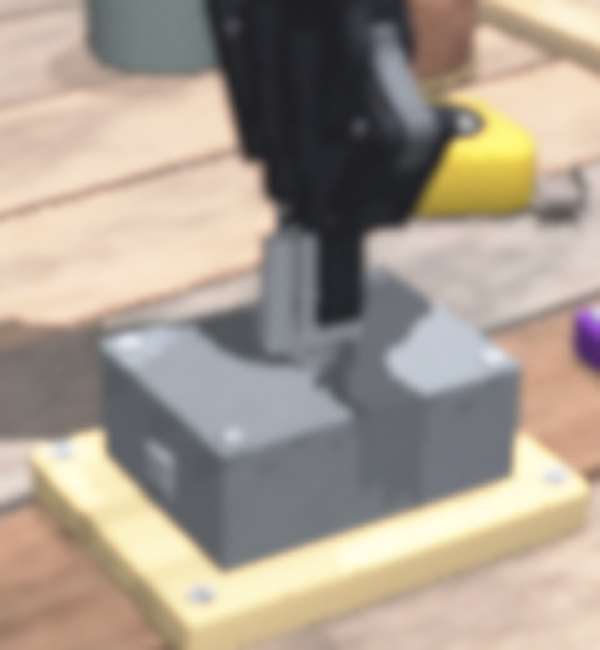

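```bash
python3 - <<'E'
from h import *
s=env.observe(); print(s['time_s'],s['eef_pos'],s['force'],s['moment'],s['grip_width'])
print(env.finish_job())
s=env.observe(); print(s['time_s'],s['eef_pos'],s['force'],s['moment'],s['grip_width'])
E
```

```text
13.8 [ 0.5857859  -0.12732604  0.07086036] [-1.80620203 -2.41806908  5.97995028] [-0.77827434  0.33487898  0.08269014] 0.10711156658529497
the job is handed in; nothing more can be done
None
the job is handed in; nothing more can be done
```

I took the square-bowed key from its stand slot and eased it into the grey lock's keyhole with slight rocking. It went down until the collar met the plate: the tool stopped at its expected height with about 8 N of upward push. I then turned it about 96° clockwise and handed the job in at about 13.8 s, still gripping with 80 N. I left the T-handled key and the purple lock alone.

**Last checks:** the side picture showed the bolt drawn in almost flush. The key had not slipped in the fingers. The tool height was unchanged during the turn. The turning moment was 0.08–0.12 N m, in line with the spring near its stop.

**What did not fully agree:**
- **Sideways drift:** the tool moved about 4 mm sideways during the turn, more than I commanded. I put this down to the key sitting a little off-centre in the fingers. Side forces were only 3–4 N, but I did not measure the key's distance from the keyhole axis directly.
- **Plug angle:** I worked this out as about 1.5 rad from the 96° turn less the 0.15 rad of play; I did not read it directly.
- **T-handled key:** I took no picture of the stand after lifting the key out, so its position is not confirmed by a final look.

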